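# Lay the counterweight bar in its sloping stand, heavy end down

### The job

The steel counterweight bar on the rubber mat looks the same at both ends, but one end is filled with lead. Which one shows only when you lift it away from its balance point. Lay the bar in the sloping stand, resting in both saddles, with the heavy end at the low side, and let go. Leave the paste tin, the pipe coupling and the machine vice where they are.

Things in the scene. Friction and masses are not known exactly. Their poses are not given: they have to be found in the camera images.
- bar: Loose dark steel bar, 180 mm long, 0.7 to 0.9 kg. Origin at its middle (22 mm above its underside), x along its length. Two equal square end blocks, 50 mm long, 44 x 44 mm, on a round neck 28 mm thick, 80 mm long (grip it across). Hidden lead at +x or -x, by chance, puts the centre of mass 28 to 36 mm off the middle: 0.25 N m on a grip at the middle; the heavy end sags in a light grip.
- mat: Black rubber mat fixed on the bench, 150 x 260 x 6 mm (x, y, z), origin under its middle; the bar starts on it.
- stand: Grey fixed stand, base plate 225 x 84 x 10 mm, origin under the middle of its base, z up. Its x axis points towards its high end; the low end is at -x and looks roughly at the robot. It carries two saddles whose pads slope up towards +x at 25 degrees (0.436 rad), with nothing but the base plate between them.
- seat: The place of the bar's middle when it lies in the stand (on the stand's centre line, 98 mm above the bench). x axis along the bar, pointing up the slope at 25 degrees; z axis square to the pads. The bar's underside then lies on both pads, 22 mm below this point. A bar laid in place stays; at most it slides 9 mm to the foot stop.
- low_saddle: Lower saddle (reported origin = the stand's). Its pad lies 57 to 87 mm down-slope of the seat's origin; side cheeks leave a 58 mm wide channel, flare outwards at the top and reach about 27 mm above the pad; a foot stop at its low end, face 100 mm down-slope of the seat's origin, rises 18 mm above the pad.
- high_saddle: Upper saddle, the same pad and cheeks from 57 to 87 mm above the middle along the slope, no end wall. The reported origin coincides with the stand's origin.
- paste_tin: Bystander: round tin with a red lid, 69 mm in diameter, 50 mm high, origin under its middle.
- coupling: Bystander: dark pipe coupling standing upright, 58 mm in diameter, 62 mm high, origin under its middle.
- vice: Bystander: small grey machine vice, 70 x 181 x 44 mm, origin under its middle.

How it is judged:
By the outcome, as a careful person would: the job done as asked, in the order asked, and still so for the second after the job is handed in, with the robot touching nothing.
It also fails if it takes over 54 s, if anything falls off the work surface, if the arm or the gripper's body presses on something with over 40 N, if the wrist force passes 120 N, or if a joint passes its speed limit or range.

### The arm

A 6-joint arm with a two-finger parallel gripper is mounted at the origin on a cart in front of the work surface, level with it; the furniture and walls round the work are solid. World frame = base frame: x ahead of the robot, y to its left, z up, the work surface at z = 0. Lengths are in m, angles in rad, forces in N, time in s.
With the tool pointing down it reaches from about 0.3 to 0.775 m from the base axis. Payload 14.6 kg.
Tool frame: the origin (TCP) lies at the centre of the arm's flange, where the gripper is bolted on; the fingertips stand 199 mm ahead of it and the grasp point (between the pads) lies 180 mm ahead of it; z points along the fingers, y is the line along which they close (so a half turn about z gives the same grasp; the last joint's range is limited). The gripper opens to 94 mm and grips with 3 to 60 N. Pads are 16 mm wide; open, the fingers measure 119 mm over their backs; the gripper's body (75 mm by 177 mm) begins 78 mm behind the grasp point.
Start: joints at [1.227, 0.3, 1.521, -0, 1.321, -0.067], TCP at [0.15, 0.529, 0.405] pointing down, gripper open.
Joint ranges: [-3.03, 3.03], [-0.79, 2.21], [0.23, 2.52], [-1.04, 4.18], [0, 3.07], [-2.55, 2.55]. Speed limits (rad/s): [2.22, 2.22, 2.57, 3.14, 3.14, 3.14].

### API

Orientations are given as [roll, pitch, yaw] about the fixed x, y, z axes, in that order (R = Rz(yaw) Ry(pitch) Rx(roll)).
In Python, from station import ctrl gives the robot as it stands. The module is installed in compiled form; this text tells all that it offers.
- The arm moves only by the tool servo_tool, never from a script. Its argument "motion" is a list of rows, each a list of 5 numbers: the closure, from 0 (fully open) to 1 (shut), then the shift along the world's x, y, z in cm, then the turn about the world's z in degrees. A call has 1 to 20 rows; each row is the pose to reach, as a shift and turn from the pose commanded when the call began; what a row does not reach only later rows make up. A row lasts 1/8 s, in which the tool goes at most 62.5 mm and 10.7 degrees, less where a joint would pass 70% of its speed; a pose out of reach is approached as far as the arm can. A call with a gripper value outside its range is refused whole. The fingers move at their own pace and stop on an object; "squeeze" is the grip in N (left out, the last holds). Time passes only in rows, so rows that repeat a pose let the fingers close. It gives the time, the measured TCP pose, the force, the opening and the grip force at its end, in the units of the state.
- ctrl.get_obs(): the state, without advancing time (a new reading comes with each control period).
- ctrl.camera(name): name is "scene" or "side" or "wrist"; returns a dict with "image" (420x560x3 uint8, red, green, blue), "fx", "fy", "cx", "cy" (pixels), "camera_from_world" (4x4, takes a point from world to camera coordinates); the wrist camera has in their place "hand_eye" (4x4, takes a point from camera to tool coordinates, whose origin is the TCP and whose axes are the flange's). Camera axes: x right, y up, looking along -z (the intrinsics and any distortion apply to the point x, -y, -z); pixel columns grow to the right and rows downward; lengths in m; the calibration is good to about 2 mm. A picture is of the moment at which its call begins: read the wrist's pose just before it. There is no depth.
- ctrl.hand_in(): hands the job in; it is judged then, once.
The state is a dict: "time_s": time; "qpos": joint angles; "joint_vel": joint speeds; "tau": joint torques, N m; "ee_pos": TCP position; "eef_rot": TCP orientation; "force": force on the tool from outside, world axes, zero at the start; "moment": the same for the moment, N m; "grip_width": finger opening in m; "grip_force": force on a finger pad.
Only numpy, scipy, OpenCV 4.12 (cv2) and the standard library are available. Lean on these libraries where they do the work, as an engineer would, in place of code of your own. Each camera call takes 0.05 s, during which the arm holds its last target. There are 200 camera calls.

## Working session

There is one attempt and no reset: what is moved stays moved. The work goes in short steps, Python scripts to look and compute and a tool call to move; the robot and the scene stay as the last step left them, time stands still between calls to the robot, and variables do not carry over. Pictures are saved under pics/ and viewed, at most 10 in all, crops included, and the job is handed in when it is done.

Besides the shell and the picture viewer there is one more tool, called after "Call:" in YAML: its name, and indented under it one key for each argument. servo_tool: Moves the arm, as the interface text tells. Its arguments: {"type":"object","properties":{"motion":{"type":"array","items":{"type":"array","items":{"type":"number"}}},"squeeze":{"type":"number"}},"required":["motion"]}

```bash
mkdir -p pics
python3 - <<'E'
from station import ctrl
import cv2,numpy as np
np.set_printoptions(precision=4,suppress=True)
o=ctrl.get_obs();print(o)
for n in("scene","side","wrist"):
    c=ctrl.camera(n);cv2.imwrite(f"pics/{n}0.png",c["image"][:,:,::-1])
    print(n,{k:v for k,v in c.items() if k!="image"})
a=cv2.imread("pics/scene0.png");b=cv2.imread("pics/side0.png")
E
```

```text
{'time_s': 0.0, 'qpos': array([ 1.2274,  0.3005,  1.5215, -0.    ,  1.3207, -0.0666]), 'joint_vel': array([ 0.0014, -0.0009, -0.0014, -0.0018,  0.0023,  0.0007]), 'tau': array([ -0.0001, -53.1803, -35.2744,   0.0708,   0.0244,  -0.0001]), 'ee_pos': array([0.1503, 0.529 , 0.4041]), 'eef_rot': array([-3.1405, -0.    ,  2.8649]), 'force': array([-0.3031, -0.1072, -0.031 ]), 'moment': array([ 0.0149, -0.0054,  0.016 ]), 'grip_force': 0.0, 'grip_width': 0.09414450241741891}
scene {'fx': 460.9706999067858, 'fy': 460.9706999067858, 'cx': 276.28867834379787, 'cy': 207.59142966371192, 'camera_from_world': array([[ 0.8314, -0.555 ,  0.0259, -0.4608],
       [ 0.2583,  0.4274,  0.8664, -0.212 ],
       [-0.4919, -0.7136,  0.4988, -1.0373],
       [ 0.    ,  0.    ,  0.    ,  1.    ]])}
side {'fx': 428.5449618337421, 'fy': 428.5449618337421, 'cx': 283.1086324225087, 'cy': 210.97329252381755, 'camera_from_world': array([[ 0.8405, -0.5418,  0.0037, -0.4657],
       [ 0.3043,  0.4777,  0.8241, -0.22  ],
       [-0.4483, -0.6916,  0.5664, -0.85  ],
       [ 0.    ,  0.    ,  0.    ,  1.    ]])}
wrist {'fx': 305.90003143507334, 'fy': 305.90003143507334, 'cx': 278.13274848878666, 'cy': 203.6162469543113, 'hand_eye': array([[ 0.0003,  0.9597,  0.2809,  0.0812],
       [ 1.    , -0.0005,  0.0004,  0.0005],
       [ 0.0006,  0.2809, -0.9597,  0.0193],
       [ 0.    ,  0.    ,  0.    ,  1.    ]])}
```

View pics/scene0.png

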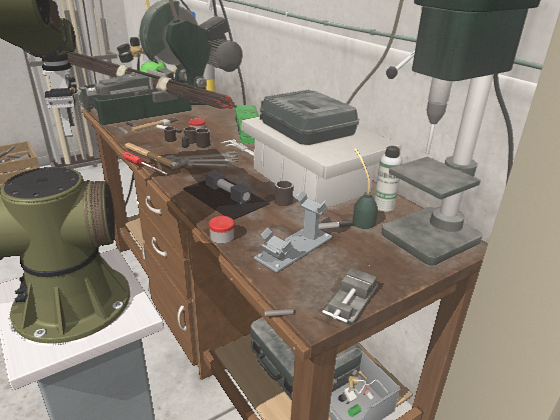

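View pics/side0.png

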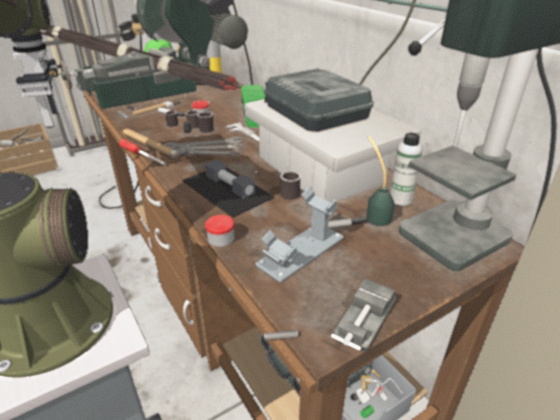

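The scene and side views show the bar on the black mat near (228,187) in the scene view. The stand is near (295,235), with the red tin at (221,228), the coupling at (284,192) and the vice at (350,295).

```bash
cat > h.py <<'E'
import numpy as np,cv2
from station import ctrl
from scipy.spatial.transform import Rotation as R
np.set_printoptions(precision=4,suppress=True)
def shot(n):
    o=ctrl.get_obs();c=ctrl.camera(n)
    if n=="wrist":
        T=np.eye(4);T[:3,:3]=R.from_euler("xyz",o["eef_rot"]).as_matrix();T[:3,3]=o["ee_pos"]
        c["W"]=T@c["hand_eye"]
    else: c["W"]=np.linalg.inv(c["camera_from_world"])
    return c
def ray(c,u,v):
    d=np.array([(u-c["cx"])/c["fx"],-(v-c["cy"])/c["fy"],-1]);return c["W"][:3,3],c["W"][:3,:3]@d
def pt(c,u,v,z):
    o,d=ray(c,u,v);return o+d*(z-o[2])/d[2]
E
python3 - <<'E'
from h import *
c=shot("scene");s=shot("side")
for n,k,p in(("bar",.028,[(228,187),(211,180),(243,191)]),("stand",0.01,[(258,256),(271,267),(330,236)]),("tin",.05,[(221,223)]),("coup",.062,[(284,184)]),("vice",.02,[(350,297)])):
    for q in p: print(n,pt(c,*q,k))
print("side bar",pt(s,232,179,.028),"stand",pt(s,260,262,.01),pt(s,275,276,.01),pt(s,342,238,.01))
a=c["image"][150:310,170:390,::-1];b=s["image"][150:300,170:390,::-1]
cv2.imwrite("pics/crop.png",cv2.resize(a,(770,560),interpolation=cv2.INTER_CUBIC))
E
```

```text
bar [0.5439 0.2653 0.028 ]
bar [0.5199 0.338  0.028 ]
bar [0.5714 0.2169 0.028 ]
stand [ 0.4414 -0.0834  0.01  ]
stand [ 0.4446 -0.14    0.01  ]
stand [ 0.661  -0.1083  0.01  ]
tin [0.4067 0.0513 0.05  ]
coup [0.6719 0.136  0.062 ]
vice [ 0.5287 -0.3386  0.02  ]
side bar [0.5443 0.2622 0.028 ] stand [ 0.4384 -0.0814  0.01  ] [ 0.4429 -0.1394  0.01  ] [ 0.6542 -0.1133  0.01  ]
```

View pics/crop.png

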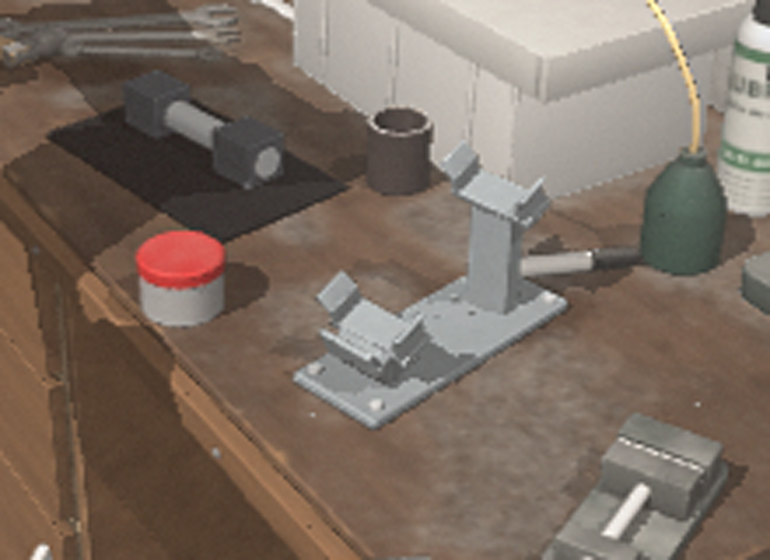

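View pics/wrist0.png

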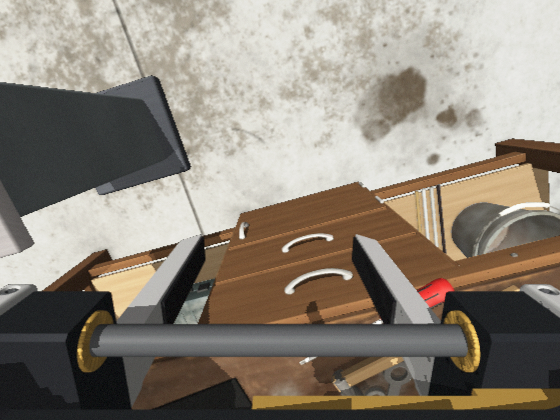

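The crop shows the bar's blocks at scene pixels of about (241,191) and (215,176), and the stand's low end facing the robot at about (268,262). The wrist view shows only the bench edge and the floor. Next I move above the bar.

Call:
servo_tool:
  motion:
    - [0,6,-3.8,0,-8]
    - [0,12,-7.6,0,-16]
    - [0,18,-11.4,0,-24]
    - [0,24,-15.2,0,-32]
    - [0,30,-19,0,-40]
    - [0,36,-22.8,0,-48]
    - [0,40,-25.4,0,-51]
    - [0,40,-25.4,0,-51]
    - [0,40,-25.4,0,-51]
    - [0,40,-25.4,0,-51]

```text
time_s: 1.5
ee_pos: [0.5498, 0.2755, 0.4045]
eef_rot: [-3.141, -0.0, 1.975]
force: [-0.6, 0.1, 0.6]
grip_width: 0.094
grip_force: 0.0
```

Run:
```python
from h import *
c=shot("wrist");cv2.imwrite("pics/w1.png",c["image"][:,:,::-1]);np.save("pics/w1W.npy",c["W"])
print(ctrl.get_obs())
s=shot("scene")
for u,v in((318.6,207),(254,168.6)):print("box",pt(s,u,v,0))
for u,v in((109,92),(277,271),(254,257.7),(332,235.7)):print(pt(s,u,v,.01))
```

```text
{'time_s': 1.55, 'qpos': array([0.4055, 0.446 , 1.322 , 0.0001, 1.3738, 0.0006]), 'joint_vel': array([ 0.0075, -0.0059, -0.0012,  0.0003,  0.0006, -0.0018]), 'tau': array([ -1.0707, -61.345 , -35.9906,   0.0479,   0.0088,  -0.0019]), 'ee_pos': array([0.5496, 0.2758, 0.4046]), 'eef_rot': array([-3.1414, -0.0001,  1.9757]), 'force': array([ 0.1919, -0.0602,  0.7427]), 'moment': array([-0.0789, -0.0073, -0.0102]), 'grip_force': 0.0, 'grip_width': 0.0938004727184967}
box [0.7461 0.0494 0.    ]
box [0.7189 0.3922 0.    ]
[0.5437 1.5649 0.01  ]
[ 0.4483 -0.1613  0.01  ]
[ 0.4288 -0.0843  0.01  ]
[ 0.6667 -0.11    0.01  ]
```

View pics/w1.png

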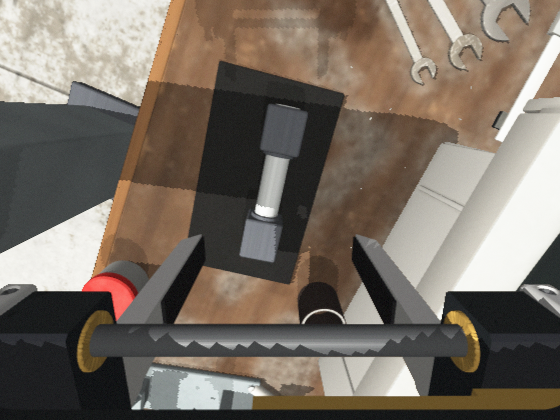

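The wrist view shows the bar lying clear on the mat. The far block spans about (262–306,104–157) and the near block about (240–282,222–263).

Run:
```python
from h import *
c=shot("wrist");im=cv2.cvtColor(c["image"],cv2.COLOR_RGB2GRAY)
m=np.zeros_like(im);m[95:275,225:320]=(im[95:275,225:320]>55)*255
# keep within mat
poly=np.array([[222,72],[335,100],[292,275],[205,262]]);k=np.zeros_like(m);cv2.fillPoly(k,[poly],255);m&=k
m=cv2.morphologyEx(m,cv2.MORPH_OPEN,np.ones((3,3)))
n,l,st,_=cv2.connectedComponentsWithStats(m);print(st[1:])
i=1+np.argmax(st[1:,4]);m=(l==i).astype(np.uint8)
cv2.imwrite("pics/m.png",m*255)
C=[]
for a,b in((95,158),(222,275)):
    q=np.zeros_like(m);q[a:b]=m[a:b]
    r=cv2.minAreaRect(cv2.findContours(q,0,1)[0][0]);P=np.array([pt(c,*p,.05) for p in cv2.boxPoints(r)]);print(r);print(P[:,:2],np.linalg.norm(P[0]-P[1]),np.linalg.norm(P[1]-P[2]));C.append(P.mean(0))
C=np.array(C);print(C,C.mean(0),np.degrees(np.arctan2(*(C[0]-C[1])[[1,0]])),np.linalg.norm(C[0]-C[1]))
```

```text
[[ 239  104   69  159 5029]]
((283.15386962890625, 132.73077392578125), (40.596038818359375, 54.716400146484375), 11.309932708740234)
[[0.5149 0.3027]
 [0.5042 0.3587]
 [0.5456 0.3679]
 [0.5585 0.3119]] 0.05698180767328749 0.04242478587933596
((259.9546813964844, 240.74151611328125), (37.779151916503906, 39.437747955322266), 10.61965560913086)
[[0.5384 0.1809]
 [0.5284 0.2303]
 [0.5713 0.2394]
 [0.5831 0.19  ]] 0.05033740879203236 0.043895049152291775
[[0.5308 0.3353 0.05  ]
 [0.5553 0.2101 0.05  ]] [0.543  0.2727 0.05  ] 101.06820902280477 0.12752830100240695
```

Call:
servo_tool:
  motion:
    - [0,-0.7,-0.2,-5,-8]
    - [0,-0.7,-0.2,-10,-12]
    - [0,-0.7,-0.2,-15,-12]
    - [0,-0.7,-0.2,-18,-12]
    - [0,-0.7,-0.2,-19.4,-12]
    - [0,-0.7,-0.2,-19.4,-12]
    - [0.3,-0.7,-0.2,-19.4,-12]
    - [0.6,-0.7,-0.2,-19.4,-12]
    - [0.9,-0.7,-0.2,-19.4,-12]
    - [0.9,-0.7,-0.2,-19.4,-12]
    - [0.9,-0.7,-0.2,-19.4,-12]
    - [0.9,-0.7,-0.2,-19.4,-12]
  squeeze: 50

```text
time_s: 3.15
ee_pos: [0.5433, 0.273, 0.2106]
eef_rot: [-3.142, -0.0, 1.765]
force: [-0.6, 0.7, -0.9]
grip_width: 0.0373
grip_force: 0.0
```

Run:
```python
from h import *
o=ctrl.get_obs();print({k:o[k] for k in("time_s","ee_pos","force","moment","grip_width","grip_force")})
```

```text
{'time_s': 3.15, 'ee_pos': array([0.5433, 0.273 , 0.2106]), 'force': array([-0.5704,  0.653 , -0.8657]), 'moment': array([-0.0933,  0.0253,  0.0104]), 'grip_width': 0.03732087113146339, 'grip_force': 0.0}
```

Call:
servo_tool:
  motion:
    - [1,0,0,0,0]
    - [1,0,0,0,0]
    - [1,0,0,0,0]
    - [1,0,0,0,0]
    - [1,0,0,0,0]
    - [1,0,0,1.5,0]
    - [1,0,0,3,0]
    - [1,0,0,5,0]
    - [1,0,0,7,0]
    - [1,0,0,8,0]
    - [1,0,0,8,0]
    - [1,0,0,8,0]
    - [1,0,0,8,0]
    - [1,0,0,8,0]
  squeeze: 50

```text
time_s: 4.9
ee_pos: [0.5433, 0.273, 0.2902]
eef_rot: [-3.141, 0.0, 1.765]
force: [0.0, -0.2, -7.1]
grip_width: 0.0269
grip_force: 50.0
```

Run:
```python
from h import *
w=shot("wrist");s=shot("scene")
a=w["image"][80:400,120:440,::-1];b=s["image"][120:240,150:310,::-1]
cv2.imwrite("pics/g1.png",np.hstack([cv2.resize(a,(400,400)),cv2.resize(b,(400,300)).copy() if 0 else cv2.resize(cv2.copyMakeBorder(b,20,20,0,0,0),(400,400))]))
for i in range(3):
    o=ctrl.get_obs();print({k:o[k] for k in("time_s","ee_pos","force","moment","grip_width","grip_force")});ctrl.camera("side")
```

```text
{'time_s': 5.0, 'ee_pos': array([0.5433, 0.273 , 0.2904]), 'force': array([-0.1497,  0.101 , -7.3626]), 'moment': array([-0.3376, -0.0454, -0.0149]), 'grip_width': 0.0273408853928711, 'grip_force': 49.99466121196747}
{'time_s': 5.05, 'ee_pos': array([0.5433, 0.2731, 0.2905]), 'force': array([ 0.0363, -0.5435, -7.7862]), 'moment': array([-0.3617, -0.0135, -0.0116]), 'grip_width': 0.02709528291585394, 'grip_force': 49.99510109424591}
{'time_s': 5.1, 'ee_pos': array([0.5433, 0.2731, 0.2905]), 'force': array([-0.5502, -0.0867, -7.752 ]), 'moment': array([-0.3403, -0.0072, -0.0208]), 'grip_width': 0.026869196154249472, 'grip_force': 49.99507784843445}
```

View pics/g1.png

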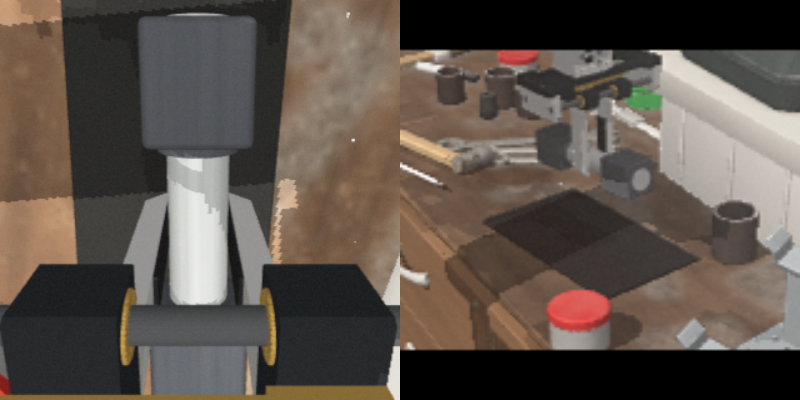

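The grip holds. The moment about x changed by about −0.25 N m under a 7.6 N weight, so the mass centre lies 33 mm towards +y. The heavy end is therefore the block at +y (bar direction 101°). Next I carry the bar past the stand and measure it from above.

Call:
servo_tool:
  motion:
    - [1,0,0,4,0]
    - [1,0,-3,8,0]
    - [1,0,-8,11,0]
    - [1,0,-14,11,0]
    - [1,0,-20,11,0]
    - [1,0,-26,11,0]
    - [1,0,-32,11,0]
    - [1,0,-38,11,0]
    - [1,-1,-44,11,0]
    - [1,-1,-49,11,0]
    - [1,-1,-52,11,0]
    - [1,-1,-52,11,0]
    - [1,-1,-52,11,0]
    - [1,-1,-52,11,0]

```text
time_s: 6.9
ee_pos: [0.5335, -0.2461, 0.4008]
eef_rot: [3.141, -0.0, 1.766]
force: [0.3, -0.2, -8.0]
grip_width: 0.0272
grip_force: 50.0
```

Run:
```python
from h import *
c=shot("wrist");cv2.imwrite("pics/w2.png",c["image"][:,:,::-1]);np.savez("pics/w2.npz",**c)
o=ctrl.get_obs();print({k:o[k] for k in("time_s","qpos","ee_pos","force","moment")})
```

```text
{'time_s': 6.95, 'qpos': array([-0.4946,  0.3866,  1.4142,  0.0001,  1.3406, -0.6902]), 'ee_pos': array([ 0.5335, -0.2461,  0.4008]), 'force': array([ 0.0266, -0.1035, -7.3392]), 'moment': array([-0.2472,  0.0193,  0.0074])}
```

View pics/w2.png

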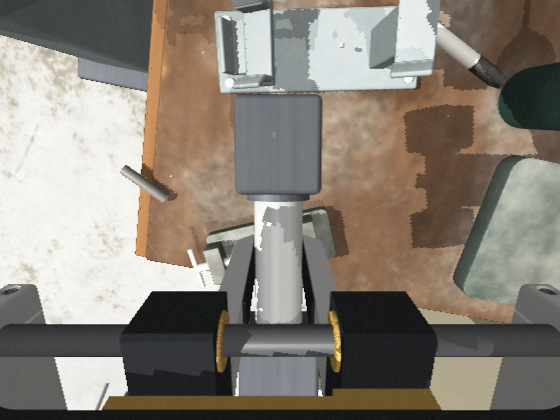

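The wrist view shows the stand from above. The base plate's right-hand edge runs from about (220,93) to (416,89), and the low end's other corner is near (217,11).

Run:
```python
from h import *
c=dict(np.load("pics/w2.npz"))
g=cv2.cvtColor(c["image"],cv2.COLOR_RGB2HSV)
m=((g[...,1]<45)&(g[...,2]>90)).astype(np.uint8);m[:,:212]=0;m[:,420:]=0;m[94:]=0
# lower edge per column, left edge per row
cols=np.arange(235,405,5);v=[np.nonzero(m[:,u])[0].max()+.5 for u in cols]
P=np.array([pt(c,u,b,.008)[:2] for u,b in zip(cols,v)])
print(list(zip(cols,v))[::4])
l=cv2.fitLine(P.astype(np.float32),cv2.DIST_HUBER,0,.001,.01).ravel();d=l[:2]*np.sign(l[0])
print("yaw",np.degrees(np.arctan2(d[1],d[0])))
nrm=np.array([-d[1],d[0]])
A=pt(c,219.5,93,.008)[:2];B=pt(c,417,89.5,.008)[:2];D=pt(c,216,11,.01)[:2]
print(A,B,np.linalg.norm(B-A),D,np.linalg.norm(D-A))
a=(A-l[2:])@d;b=(B-l[2:])@d
print("centre",l[2:]+d*(a+b)/2+nrm*.042, "from scene .5478 -.0972")
s=shot("scene")
for p in((.4288,-.0843),):pass
```

```text
[(np.int64(235), np.float64(92.5)), (np.int64(255), np.float64(92.5)), (np.int64(275), np.float64(93.5)), (np.int64(295), np.float64(91.5)), (np.int64(315), np.float64(91.5)), (np.int64(335), np.float64(90.5)), (np.int64(355), np.float64(90.5)), (np.int64(375), np.float64(89.5)), (np.int64(395), np.float64(89.5))]
yaw 12.449488
[ 0.4479 -0.1557] [ 0.6696 -0.1079] 0.22676710820273202 [ 0.4329 -0.0747] 0.08240884895855101
centre [ 0.5496 -0.0906] from scene .5478 -.0972
```

Run:
```python
from h import *
c=dict(np.load("pics/w2.npz"));C=np.array([.5496,-.0906]);d=np.array([np.cos(.2155),np.sin(.2155)]);n=np.array([-d[1],d[0]])
for nm,u,v,z in(("low cheek R near",226,86,.07),("low cheek R far",271,82,.09),("high R edge",436,72,.15),("high R near",399,72,.135),("low L near",217,12,.07),("low L far",272,8,.09)):
    p=pt(c,u,v,z)[:2]-C;print(nm,p@d,p@n)
```

```text
low cheek R near -0.09554303764868198 -0.039792734259344445
low cheek R far -0.05217765870687412 -0.038961562190269326
high R edge 0.06467880563486562 -0.040350514281871745
high R near 0.04429499620871562 -0.0381180773300276
low L near -0.09941654581095555 0.022413971901417203
low L far -0.04983054888167106 0.018755395109872675
```

Call:
servo_tool:
  motion:
    - [1,0,3,0,10]
    - [1,0,6,0,20]
    - [1,0,9,0,30]
    - [1,1,12,0,40]
    - [1,1.6,15.5,0,50]
    - [1,1.6,15.5,0,60]
    - [1,1.6,15.5,0,70]
    - [1,1.6,15.5,0,80]
    - [1,1.6,15.5,0,90]
    - [1,1.6,15.5,0,91]
    - [1,1.6,15.5,0,91]
    - [1,1.6,15.5,0,91]

```text
time_s: 8.5
ee_pos: [0.5493, -0.0919, 0.4007]
eef_rot: [3.142, 0.0, -2.932]
force: [0.6, -0.4, -8.0]
grip_width: 0.0271
grip_force: 50.0
```

```bash
cat > sag.py <<'E'
from h import *
import sys
def proj(c,p):
    q=np.linalg.inv(c["hand_eye"])@np.r_[p,1];return c["cx"]+c["fx"]*q[0]/-q[2],c["cy"]+c["fy"]*q[1]/q[2]
c=shot("wrist");im=cv2.GaussianBlur(c["image"],(3,3),0).astype(int)
if sys.argv[1]=="ref":
    np.save("pics/ref.npy",im)
    for th in range(0,45,5):
        t=np.radians(th)
        print(th,[np.round(proj(c,[a*np.cos(t)+.022*np.sin(t),y,.177+a*np.sin(t)-.022*np.cos(t)])) for a in(.09,.04) for y in(-.022,.022)])
d=np.abs(im-np.load("pics/ref.npy")).max(2)
m=cv2.morphologyEx((d>18).astype(np.uint8),cv2.MORPH_OPEN,np.ones((3,3)));m[260:]=0
for u in(255,278,300):
    print("col",u,np.nonzero(m[:,u])[0][[0,-1]] if m[:,u].any() else None)
for v in(110,130,150,170,190):
    z=np.nonzero(m[v,215:340])[0]+215
    L=z[z<278];Rr=z[z>=278];print("row",v,(L[0],L[-1]) if len(L) else None,(Rr[0],Rr[-1]) if len(Rr) else None,len(z))
g=cv2.cvtColor(c["image"],cv2.COLOR_RGB2GRAY).astype(int)
print("column 278:",g[70:220:4,278])
print("row 150:",g[150,225:335:3])
o=ctrl.get_obs();print(o["time_s"],o["moment"],o["grip_force"],o["ee_pos"])
E
python3 sag.py ref
```

```text
0 [array([225.,  92.]), array([331.,  92.]), array([231., 206.]), array([325., 206.])]
5 [array([228.,  89.]), array([328.,  89.]), array([231., 201.]), array([325., 201.])]
10 [array([231.,  89.]), array([325.,  89.]), array([232., 196.]), array([324., 196.])]
15 [array([233.,  90.]), array([323.,  90.]), array([234., 192.]), array([323., 192.])]
20 [array([235.,  92.]), array([321.,  92.]), array([235., 188.]), array([322., 188.])]
25 [array([238.,  95.]), array([319.,  95.]), array([236., 186.]), array([321., 186.])]
30 [array([239., 100.]), array([317., 100.]), array([237., 184.]), array([320., 184.])]
35 [array([241., 105.]), array([315., 105.]), array([238., 183.]), array([319., 183.])]
40 [array([243., 111.]), array([314., 111.]), array([238., 182.]), array([318., 182.])]
col 255 None
col 278 None
col 300 None
row 110 None None 0
row 130 None None 0
row 150 None None 0
row 170 None None 0
row 190 None None 0
column 278: [156 162 153 152 229 224 153 167 166 161 165 165 164 161 164 165 165 162
 162 162 161 163 160 160 159 158 159 159 153 135 101 133 138 174 250 251
 251 251]
row 150: [157 155 154 155 133 159 167 165 165 162 169 163 163 162 163 162 163 164
 159 169 167 169 164 154 156 162 168 163 164 168 161 147  97 182 185 179
 179]
8.55 [ 0.0956 -0.2508  0.0304] 49.980998039245605 [ 0.5493 -0.0919  0.4007]
```

Call:
servo_tool:
  motion:
    - [1,0,0,0,0]
    - [1,0,0,0,0]
  squeeze: 28

```text
time_s: 8.8
ee_pos: [0.5493, -0.092, 0.4006]
eef_rot: [3.142, -0.0, -2.93]
force: [0.5, 0.2, -8.0]
grip_width: 0.0272
grip_force: 28.0
```

```bash
python3 sag.py x
```

```text
col 255 [ 93 250]
col 278 [ 93 206]
col 300 [ 93 251]
row 110 (np.int64(235), np.int64(277)) (np.int64(278), np.int64(323)) 81
row 130 (np.int64(235), np.int64(247)) (np.int64(288), np.int64(339)) 28
row 150 (np.int64(235), np.int64(246)) (np.int64(309), np.int64(322)) 26
row 170 (np.int64(235), np.int64(244)) (np.int64(310), np.int64(322)) 23
row 190 (np.int64(236), np.int64(277)) (np.int64(278), np.int64(321)) 76
column 278: [156 158 152 150 225 222 247 101  97 140 248 250 201 147 148 149 150 153
 151 153 154 155 155 157 157 147 146 144 129  66 141  70 253 253 253 253
 253 253]
row 150: [160 152 150 154 159 150 127 147 160 161 157 157 156 155 157 155 156 159
 157 156 163 158 152 153 160 156 157 160 137  98 174 171 177 179 180 181
 173]
8.85 [ 0.0983 -0.3731 -0.0545] 27.997707724571228 [ 0.5493 -0.0919  0.4006]
```

Call:
servo_tool:
  motion:
    - [1,0,0,0,0]
    - [1,0,0,0,0]
  squeeze: 60

```text
time_s: 9.1
ee_pos: [0.5493, -0.092, 0.4006]
eef_rot: [-3.142, -0.0, -2.93]
force: [0.7, 0.4, -7.5]
grip_width: 0.0271
grip_force: 60.0
```

```bash
python3 sag.py x
python3 - <<'E'
from h import *
w=shot("wrist");s=shot("scene");np.savez("pics/w3.npz",**w)
b=s["image"][100:280,215:395,::-1]
cv2.imwrite("pics/g2.png",np.hstack([cv2.resize(w["image"][80:400,120:440,::-1],(400,400)),cv2.resize(b,(400,400),interpolation=cv2.INTER_CUBIC)]))
E
```

```text
col 255 [ 93 259]
col 278 [ 93 205]
col 300 [ 93 257]
row 110 (np.int64(235), np.int64(277)) (np.int64(278), np.int64(323)) 81
row 130 (np.int64(235), np.int64(277)) (np.int64(278), np.int64(339)) 60
row 150 (np.int64(235), np.int64(248)) (np.int64(287), np.int64(322)) 31
row 170 (np.int64(235), np.int64(277)) (np.int64(278), np.int64(322)) 63
row 190 (np.int64(236), np.int64(268)) (np.int64(288), np.int64(321)) 67
column 278: [152 157 151 151 226 223 247  99  99 141 248 250 248 249 248 145 144 141
 142 143 146 147 149 148 135 137 138 137 137 111 133 136 116 251 251 252
 252 252]
row 150: [159 150 151 150 160 153 160 131 152 151 148 149 147 149 150 148 148 150
 146 154 152 148 149 148 153 150 149 151 130 201 173 172 180 180 184 177
 175]
9.15 [ 0.0523 -0.1598  0.0023] 59.996219873428345 [ 0.5493 -0.092   0.4006]
```

View pics/g2.png

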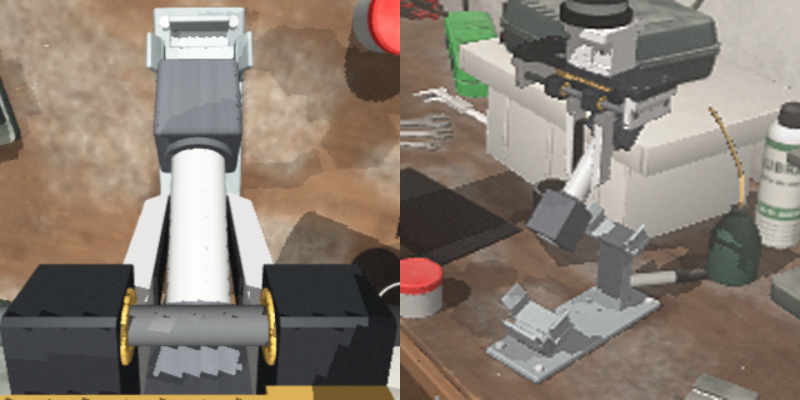

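The right panel shows the heavy end sagging towards the low side, tilted about 50°. In the left panel the block, near x=200, is centred between the low-saddle cheeks (148–250). I lower the heavy end onto the low pad so the pad pushes the bar back to 25°.

Call:
servo_tool:
  motion:
    - [1,-0.8,-0.1,-2,0]
    - [1,-1.7,-0.3,-4,0]
    - [1,-1.7,-0.3,-6,0]
    - [1,-1.7,-0.3,-7,0]
    - [1,-1.7,-0.3,-7.5,0]
    - [1,-1.7,-0.3,-8,0]
    - [1,-1.7,-0.3,-8.4,0]
    - [1,-1.5,-0.2,-8.8,0]
    - [1,-1.5,-0.2,-8.8,0]
  squeeze: 60

```text
time_s: 10.38
ee_pos: [0.5347, -0.094, 0.3137]
eef_rot: [-3.14, 0.002, -2.93]
force: [1.1, -2.0, 4.0]
grip_width: 0.0269
grip_force: 60.0
```

```bash
python3 sag.py x|tail -1; python3 -c "
from h import *
print(ctrl.get_obs()['force'])"
```

```text
10.425 [-0.2515  0.1774  0.0209] 60.00141620635986 [ 0.5347 -0.094   0.3138]
[ 0.2029 -1.2785  4.995 ]
```

Call:
servo_tool:
  motion:
    - [1,0.2,0.0,-0.4,0]
    - [1,0.4,0.0,-0.8,0]
    - [1,0.6,0.1,-1.2,0]
    - [1,0.8,0.1,-1.6,0]
    - [1,0.9,0.1,-2.0,0]
    - [1,0.9,0.1,-2.0,0]
  squeeze: 45

```text
time_s: 11.18
ee_pos: [0.5431, -0.0929, 0.2919]
eef_rot: [3.141, -0.002, -2.93]
force: [-1.9, 0.1, -3.0]
grip_width: 0.0269
grip_force: 45.0
```

Run:
```python
from h import *
w=shot("wrist");s=shot("scene")
b=s["image"][140:290,230:380,::-1]
cv2.imwrite("pics/g3.png",np.hstack([cv2.resize(w["image"][80:400,120:440,::-1],(400,400)),cv2.resize(b,(400,400),interpolation=cv2.INTER_CUBIC)]))
o=ctrl.get_obs();print(o["force"],o["moment"],o["ee_pos"])
```

```text
[-2.559  -1.1593 -3.8429] [-0.1549  0.6627 -0.0449] [ 0.543  -0.093   0.2921]
```

View pics/g3.png

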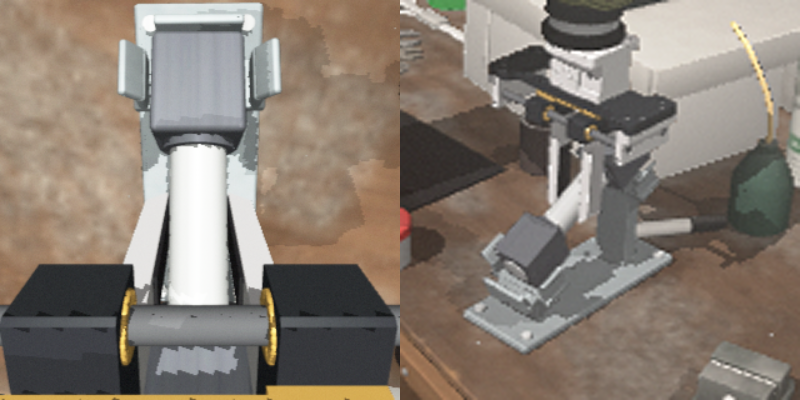

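The heavy block is centred in the low saddle (block 152–248, cheeks 120–280). I continue to the seat.

Call:
servo_tool:
  motion:
    - [1,0.2,0.0,-0.4,0]
    - [1,0.4,0.1,-0.8,0]
    - [1,0.6,0.1,-1.1,0]
    - [1,0.6,0.1,-1.1,0]
  squeeze: 35

```text
time_s: 11.78
ee_pos: [0.5499, -0.0917, 0.2849]
eef_rot: [-3.14, 0.004, -2.93]
force: [-11.1, 5.3, 31.2]
grip_width: 0.0273
grip_force: 35.0
```

Run:
```python
from h import *
o=ctrl.get_obs();print(o["force"],o["moment"],o["ee_pos"])
```

```text
[-11.1389   5.3115  31.2118] [ 1.0382  1.8951 -0.0472] [ 0.5499 -0.0917  0.2849]
```

Call:
servo_tool:
  motion:
    - [1,0,0,0.3,0]
    - [1,0,0,0.4,0]
    - [1,0,0,0.4,0]
  squeeze: 5

```text
time_s: 12.15
ee_pos: [0.5493, -0.092, 0.2851]
eef_rot: [3.141, -0.001, -2.93]
force: [-0.4, -0.6, -4.2]
grip_width: 0.0276
grip_force: 5.0
```

Run:
```python
from h import *
w=shot("wrist");s=shot("scene")
b=s["image"][140:290,230:380,::-1]
cv2.imwrite("pics/g4.png",np.hstack([cv2.resize(w["image"][80:400,120:440,::-1],(400,400)),cv2.resize(b,(400,400),interpolation=cv2.INTER_CUBIC)]))
o=ctrl.get_obs();print(o["force"],o["moment"],o["ee_pos"],o["grip_width"])
```

```text
[ 0.5461  0.2704 -5.0242] [0.0139 0.0692 0.06  ] [ 0.5493 -0.092   0.2852] 0.027736793416470545
```

View pics/g4.png

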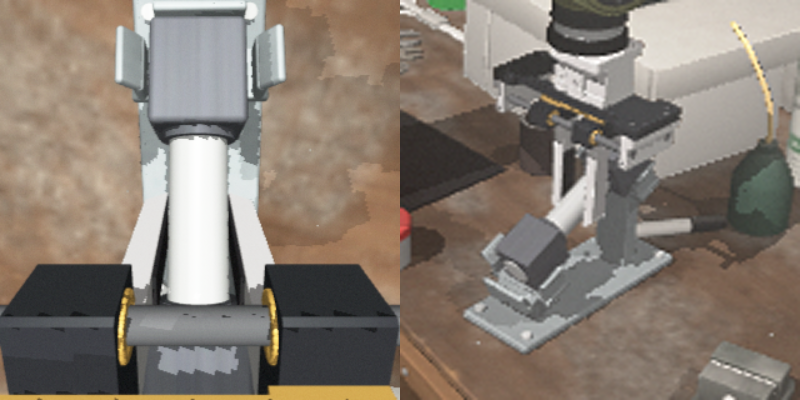

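The heavy block still sits between the low cheeks, and the block width (150–248 in the crop, 240–318 in the full picture) agrees with a 25° tilt. The load is off, so I release and withdraw upward.

Call:
servo_tool:
  motion:
    - [0.6,0,0,0,0]
    - [0.5,0,0,0,0]
    - [0.4,0,0,0,0]
    - [0.3,0,0,0,0]
    - [0.2,0,0,0,0]
    - [0.2,0,0,0,0]
    - [0.2,0,0,0,0]
    - [0.2,0,0,0,0]
  squeeze: 5

```text
time_s: 13.25
ee_pos: [0.5493, -0.092, 0.2856]
eef_rot: [3.142, -0.0, -2.93]
force: [0.1, 0.1, -0.3]
grip_width: 0.0752
grip_force: 0.0
```

Call:
servo_tool:
  motion:
    - [0.2,0,0,3,0]
    - [0.2,0,0,7,0]
    - [0.2,0,0,12,0]
    - [0.2,0,0,16,0]
    - [0.2,0,0,16,0]
    - [0.2,0,0,16,0]

```text
time_s: 14.0
ee_pos: [0.5492, -0.0919, 0.4446]
eef_rot: [3.141, -0.001, -2.93]
force: [0.7, 0.5, -0.7]
grip_width: 0.0751
grip_force: 0.0
```

Run:
```python
from h import *
# expected corners of seated bar (slide 0 / 9mm) seen in scene+wrist, with pixel gray for edge check
o=ctrl.get_obs();print(o["time_s"],o["ee_pos"],o["force"],o["grip_width"])
c=shot("scene");w=shot("wrist");cv2.imwrite("pics/f_s.png",c["image"][:,:,::-1])
g=cv2.cvtColor(c["image"],cv2.COLOR_RGB2HSV)
# dark block pixels in stand area
m=((g[...,2]<105)&(g[...,1]<70)).astype(np.uint8);m[:195]=0;m[262:]=0;m[:,:255]=0;m[:,345:]=0
n,l,st,ce=cv2.connectedComponentsWithStats(m)
for i in range(1,n):
    if st[i,4]>25: print(st[i],ce[i])
def pr(p):
    q=c["camera_from_world"]@np.r_[p,1];return np.array([c["cx"]+c["fx"]*q[0]/-q[2],c["cy"]+c["fy"]*q[1]/q[2]])
y=np.radians(12.3);X=np.array([np.cos(y)*np.cos(.436),np.sin(y)*np.cos(.436),np.sin(.436)]);Y=np.array([-np.sin(y),np.cos(y),0]);Z=np.cross(X,Y)
S=np.array([.5496,-.0906,.098])
for e in(-65,65):
    for sl in(0,-9):
        P=[S+X*(e+sl+a)/1e3+Y*b/1e3+Z*cc/1e3 for a in(-25,25) for b in(-22,22) for cc in(-22,22)]
        q=np.array([pr(p) for p in P]);print(e,sl,"bbox",q.min(0),q.max(0),"top face ctr",pr(S+X*(e+sl)/1e3+Z*.022))
```

```text
14.0 [ 0.5492 -0.0919  0.4446] [ 0.723   0.4613 -0.6811] 0.07512105572476506
[255 195  69  45 992] [291.7571 207.7954]
[325 202  20  13 129] [336.4264 207.5581]
[319 217  26  17 219] [333.6347 225.7032]
[265 227  28  22 217] [282.1014 237.7512]
[295 240  34  22  59] [312.322  250.2881]
[272 242  22  19  90] [283.5222 252.4667]
-65 0 bbox [264.2082 218.9113] [293.8946 249.9105] top face ctr [276.8734 229.071 ]
-65 -9 bbox [261.8757 221.3369] [291.6911 252.4494] top face ctr [274.5687 231.5719]
65 0 bbox [296.492  185.3191] [324.4167 214.7629] top face ctr [308.7666 194.4622]
65 -9 bbox [294.3386 187.5611] [322.3792 217.1078] top face ctr [306.6395 196.7705]
```

Run:
```python
import cv2,numpy as np
a=cv2.imread("pics/scene0.png").astype(int);b=cv2.imread("pics/f_s.png").astype(int)
d=np.abs(a-b).max(2);g=b.mean(2)
for v in range(176,262,2):
    print(v,"".join("." if d[v,u]<25 else ("#" if g[v,u]<90 else ("+" if g[v,u]<150 else "O")) for u in range(250,340)))
```

```text
176 ++++........##............................................................................
178 ++++++.##########.........................................................................
180 ..........##########...........++++++.....................................................
182 ..........................++...........##+................................................
184 .........................++..............#++..............................................
186 ..........................#+............#++................+..............................
188 .............................####++++#...................++++++++.........................
190 .......................................................++++++++++++++.....................
192 ......................................................++++++++++++++++++..................
194 ...................................................+++++.+++++++++++++##+.................
196 .................................................+++++...+++++++++++####+.................
198 ................................................+++
[... 2284 characters left out ...]
++.................................
248 .............................+##.............++++++++.....................................
250 ................................................++........................................
252 ..........................................................................................
254 ..........................................................................................
256 ..........................................................................................
258 ..........................................................................................
260 ..........................................................................................
```

The before/after difference puts both blocks within about 2 px of the predicted seated pose: the high block at u 298–323, v 187–214, and the low block at u 265–293, v 221–249.

```bash
python3 -c "
from station import ctrl
print(ctrl.hand_in())"
```

```text
the job is handed in; nothing more can be done
None
```

I laid the bar in both saddles of the stand with the heavy end at the low side, let go, withdrew the gripper and handed the job in at about 14 s; the tin, coupling and vice were not touched.

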